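# Flip the refill marker of the empty hardware tray

### The arm

A 6-joint arm with a two-finger parallel gripper is mounted at the origin on the work surface. World frame = base frame: x ahead of the robot, y to its left, z up, the work surface at z = 0. Lengths are in m, angles in rad, forces in N, time in s.
With the tool pointing down it reaches from about 0.325 to 0.9 m from the base axis. Payload 6.1 kg.
Tool frame: the origin (TCP) lies at the very end of the fingers, on their centre line; the grasp point (between the pads) lies 19 mm behind it; z points along the fingers, y is the line along which they close (so a half turn about z gives the same grasp; the last joint's range is limited). The gripper opens to 85 mm and grips with 20 to 120 N. Pads are 22 mm wide; open, the fingers measure 114 mm over their backs; the gripper's body (76 mm by 85 mm) begins 54 mm behind the grasp point. The pads swing forward as they close: fully open they stand 13 mm farther back than shut.
Start: joints at [-1.345, 0.22, 1.526, -0, 1.395, -0.126], TCP at [0.215, -0.587, 0.231] pointing down, gripper open.
Joint ranges: [-2.98, 2.98], [-0.91, 2.08], [0.09, 2.57], [-1.24, 4.39], [0.2, 2.65], [-2.68, 2.68]. Speed limits (rad/s): [2.57, 2.57, 3.01, 3.14, 3.14, 3.14].

### API

Orientations are given as a unit quaternion [w, x, y, z].
In Python, from plant import arm, kin, telemetry, imaging gives the robot as it stands. The module is installed in compiled form; this text tells all that it offers. Calls block until the motion is done:
- arm.goto(position, orientation): joint-space move of the TCP to a pose.
- arm.servo_line(position, rot=None, rate=0.15, f_stop=None): straight line of the TCP; rot=None keeps the orientation; rate is the mean speed in m/s. With f_stop (N) it stops when the force on the tool has changed by that much, and returns True; else False.
- arm.move_joints(angles): joint-space move.
- arm.set_gripper(opening, squeeze=None): opening from 0.0 (shut) to 1.0 (fully open); squeeze is the grip in N (None keeps the last); returns when the fingers have stopped.
- arm.pause(seconds).
- kin.inverse_kinematics(position, orientation): joint angles nearest the present ones, or None.
- telemetry.sense(): the state.
- imaging.grab_frame(name): name is "scene" or "top"; returns a dict with "pixels" (420x560x3 uint8, red, green, blue), "mtx" (3x3 intrinsics, pixels), "pose" (4x4, takes a point from camera to world coordinates). Camera axes: x right, y down, z forward; pixel columns grow to the right and rows downward; lengths in m; the calibration is good to about 2 mm. A picture is of the moment at which its call begins. There is no depth.
A pose or a line that the arm cannot do raises arm.Unreachable and nothing moves.
- arm.job_done(): hands the job in; it is judged then, once.
The state is a dict: "time_s": time; "joint_pos": joint angles; "qd": joint speeds; "effort": joint torques, N m; "position": TCP position; "tcp_rot": TCP orientation; "contact_force": force on the tool from outside, world axes, zero at the start; "torque": the same for the moment, N m; "grip_width": opening from 0.0 (shut) to 1.0 (fully open); "finger_force": force on a finger pad.
Only numpy, scipy, OpenCV 4.12 (cv2) and the standard library are available. Lean on these libraries where they do the work, as an engineer would, in place of code of your own. Each camera call takes 0.05 s, during which the arm holds its last target. There are 200 camera calls.

### The job

Two hardware trays on the workbench each have a white hinged marker paddle on the stand beside them; one tray is empty. Using only the fingertips or the outside of the fingers, without pinching it or using force, swing the empty tray's paddle steadily up and over its hinge and press it down until it lies level on the tray side with its other face (the disc) up. Leave the other tray's paddle and everything else on the bench where they are, and finish with the robot clear of everything.

Things in the scene. Friction and masses are not known exactly. Their poses are not given: they have to be found in the camera images.
- station_empty: Station with the EMPTY tray. Fixed steel stand, base plate 110 x 120 x 10 mm, two thin posts at y = +-44 mm hold the hinge axis (along y) at z = 80 mm; post parts reach y = +-54 mm. Origin: on the bench under the hinge's middle; x points level from the paddle's first side over the hinge to the tray (100 x 100, 35 mm high, centre x = 135 mm), z up.
- flag_empty (a joint): Hinge angle (rad) of the white paddle: 0 level on the station's -x side (dark bar up), 1.57 upright, 3.14 level on the tray side (dark disc up); hard stops at 0 and 3.14. Plate 72 mm long from the hinge axis, 72 wide, 6 thick. Stiff friction hinge: it stays at any angle where it is left and never falls by itself; 1 to 2 N at the pin moves it.
- flag_empty_pin (a point): On the axis of this paddle's steel pin: a 12 mm round rod parallel to the hinge, 60 mm from the hinge axis, that turns with the paddle. It sticks out of the paddle's -y side, from y = -36 to -92 mm in the station's axes (this point: y = -68 mm), free in air all round, its axis 80 mm above the bench when level.
- station_full: Same make, tray FULL of bolts; leave its paddle alone. Fixed steel stand, base plate 110 x 120 x 10 mm, two thin posts at y = +-44 mm hold the hinge axis (along y) at z = 80 mm; post parts reach y = +-54 mm. Origin: on the bench under the hinge's middle; x points level from the paddle's first side over the hinge to the tray (100 x 100, 35 mm high, centre x = 135 mm), z up.
- flag_full (a joint): Hinge angle (rad) of the white paddle: 0 level on the station's -x side (dark bar up), 1.57 upright, 3.14 level on the tray side (dark disc up); hard stops at 0 and 3.14. Plate 72 mm long from the hinge axis, 72 wide, 6 thick. Stiff friction hinge: it stays at any angle where it is left and never falls by itself; 1 to 2 N at the pin moves it.
- flag_full_pin (a point): On the axis of this paddle's steel pin: a 12 mm round rod parallel to the hinge, 60 mm from the hinge axis, that turns with the paddle. It sticks out of the paddle's -y side, from y = -36 to -92 mm in the station's axes (this point: y = -68 mm), free in air all round, its axis 80 mm above the bench when level.
- small_jar: Bystander: small clear glass jar with a steel cap, 40 mm across, 50 mm high; origin at the underside, loose, to be left where it is.
- glue_jar: Bystander: small amber glass jar with a dark cap and paper label, 42 mm across, 60 mm high; origin at the underside, loose, to be left where it is.
- spray_can: Bystander: closed can with a blue label, 58 mm across, 160 mm high; origin at the underside, loose, to be left where it is.
- brush_tin: Bystander: open steel tin, 90 mm across at the rim, 100 mm high; origin at the underside, loose, to be left where it is.
- screwdriver: Bystander: screwdriver with a red handle, about 200 mm long, lying on the bench; origin at the underside, loose, to be left where it is.
- offcut: Bystander: light wooden offcut, 100 x 45 x 30 mm, lying flat; origin at the underside, loose, to be left where it is.
- mug: Bystander: white mug, 76 mm across, 90 mm high; origin at the underside, loose, to be left where it is.

How it is judged:
On the way:
1. the empty tray's paddle has been swung up past 75 degrees (value of joint flag_empty above 1.309 rad), for 0.05 s.
At the end, for the whole second after the job is handed in: The empty tray's paddle lies on the tray side within 0.12 rad (7 degrees) of level, at rest; the full tray's paddle (its pin) is within 15 mm and every loose thing within 30 mm of where it was (value of joint flag_empty above 3.02159 rad and velocity of joint flag_empty below 0.05 rad/s and distance of each of small_jar, glue_jar, spray_can, brush_tin, screwdriver, offcut, mug from where it was at the start of the episode below 0.03 m and distance of flag_full_pin from where it was at the start of the episode below 0.015 m); the robot touches nothing.
It fails at once if the paddle is pinched or forced (more than 30 N between fingers and paddle) (contact force between the fingers and station_empty above 30 N).
It fails at once if the paddle is slapped over (faster than 5 rad/s) (velocity of joint flag_empty above 5 rad/s).
It fails at once if the full tray's paddle is moved (its pin by more than 15 mm) (distance of flag_full_pin from where it was at the start of the episode above 0.015 m).
It fails at once if a loose thing on the bench is lifted, carried or shoved by more than 30 mm (distance of any of small_jar, glue_jar, spray_can, brush_tin, screwdriver, offcut, mug from where it was at the start of the episode above 0.03 m).
It also fails if it takes over 45 s, if anything falls off the work surface, if the arm or the gripper's body presses on something with over 40 N, if the wrist force passes 120 N, or if a joint passes its speed limit or range.

## Working session

There is one attempt and no reset: what is moved stays moved. The work goes in short steps, each a Python script; the robot and the scene stay as the last script left them, time stands still between calls to the robot, and variables do not carry over. Pictures are saved under pics/ and viewed, at most 10 in all, crops included, and the job is handed in when it is done.

```bash
mkdir -p pics; python3 - <<'E'
from plant import arm,kin,telemetry,imaging
import cv2,numpy as np
for n in("scene","top"):
    f=imaging.grab_frame(n); cv2.imwrite(f"pics/{n}0.png",cv2.resize(f["pixels"][:,:,::-1],(800,600),interpolation=cv2.INTER_CUBIC))
    print(n,f["mtx"].tolist(),np.round(f["pose"],4).tolist())
s=telemetry.sense();print(s["time_s"],s["tcp_rot"],s["contact_force"])
E
```

```text
scene [[448.9117151123767, 0.0, 283.0325710683584], [0.0, 448.9117151123767, 207.67275724156315], [0.0, 0.0, 1.0]] [[-0.7937, 0.5335, -0.2923, 0.8521], [0.6082, 0.6891, -0.3939, 0.484], [-0.0087, -0.4905, -0.8714, 1.1024], [0.0, 0.0, 0.0, 1.0]]
top [[404.0764110657793, 0.0, 276.8411768207226], [0.0, 404.0764110657793, 205.68869933122923], [0.0, 0.0, 1.0]] [[-0.0231, -0.9862, 0.1641, 0.3303], [-0.9989, 0.0293, 0.0356, -0.018], [-0.0399, -0.1631, -0.9858, 1.1358], [0.0, 0.0, 0.0, 1.0]]
0.1 [-8.71169160e-04  9.84569489e-01  1.74991886e-01 -3.56676380e-05] [ 0.82512943 -0.48080777 -0.33915708]
```

View pics/scene0.png

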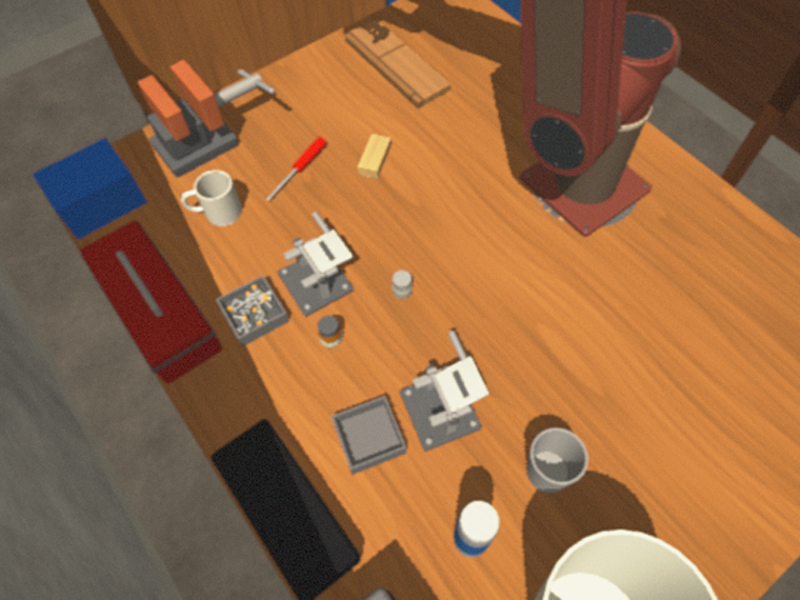

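View pics/top0.png

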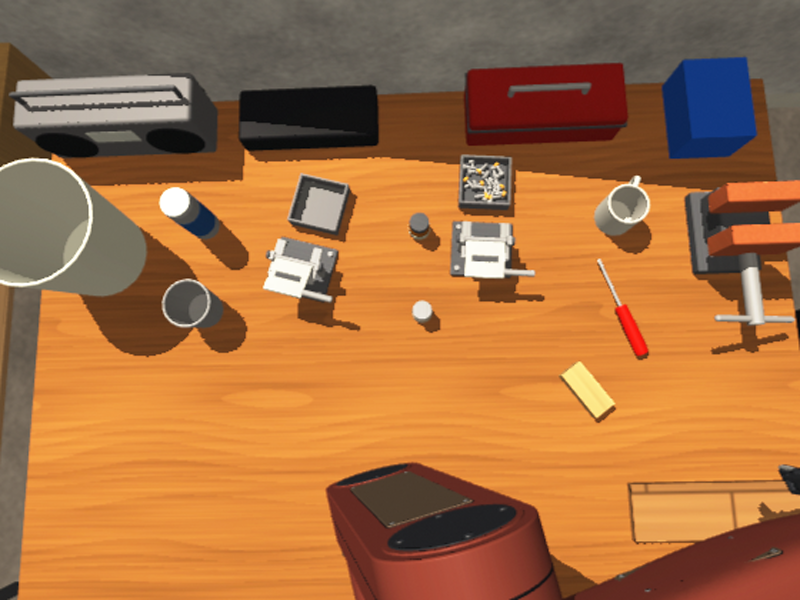

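The left station in the top view (tray at about 320,205, hinge at about 305,262) is the empty one. Its pin points to the right, with the tip near (330,299). Next I'll take enlarged crops.

```bash
python3 - <<'E'
import cv2,numpy as np
from plant import imaging
a=imaging.grab_frame("top")["pixels"][115:215,180:250,::-1]
b=imaging.grab_frame("scene")["pixels"][225:335,225:350,::-1]
cv2.imwrite("pics/ct.png",cv2.resize(a,None,fx=6,fy=6,interpolation=cv2.INTER_CUBIC))
cv2.imwrite("pics/cs.png",cv2.resize(b,None,fx=5,fy=5,interpolation=cv2.INTER_CUBIC))
E
```

```text
(no output)
```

View pics/ct.png

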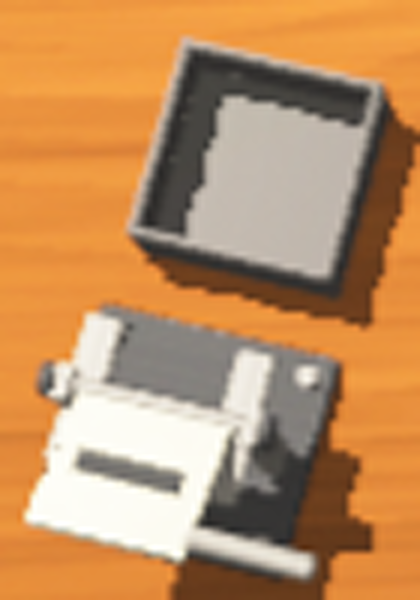

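View pics/cs.png

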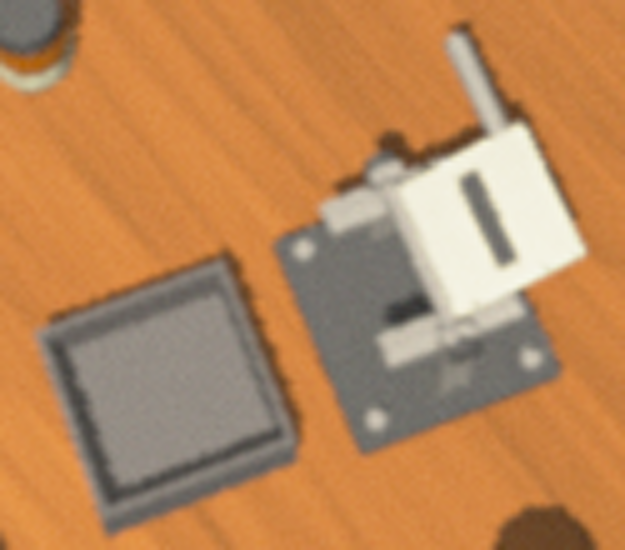

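The crops show the empty tray's rim corners, the base corners, the paddle's free edge and the pin tip. I'll fit x, y, yaw and hinge angle to them.

```bash
cat > fit.py <<'E'
from plant import imaging
import numpy as np
from scipy.optimize import least_squares
S=1e-3
# (x,y,z) mm fixed; or ('f',r,y,t): on the paddle at distance r, height t above its upper face normal
top=[((185,50,35),185,42),((185,-50,35),383,85),((85,50,35),133,233),((55,-60,10),340,360),((55,60,10),105,305),
 (('f',72,36,3),28,518),(('f',72,-36,3),185,560),(('f',60,-92,0),314,566)]
sc=[((85,-50,35),225,258),((185,-50,35),42,330),((185,50,35),108,503),((85,50,35),293,437),((-55,60,10),555,375),((55,60,10),365,450),((55,-60,10),278,243),
 (('f',72,-36,3),522,123),(('f',72,36,3),587,250),(('f',60,-92,0),455,35)]
cams=[(imaging.grab_frame("top"),top,6,(180,115)),(imaging.grab_frame("scene"),sc,5,(225,225))]
def res(p):
    x,y,w,th=p; out=[]
    for f,pts,k,o in cams:
        for P,u,v in pts:
            if P[0]=='f':
                _,r,yy,t=P; c,s=np.cos(th),np.sin(th); P=(-r*c+t*s,yy,80+r*s+t*c)
            P=np.array(P)*S; W=np.array([x+P[0]*np.cos(w)-P[1]*np.sin(w),y+P[0]*np.sin(w)+P[1]*np.cos(w),P[2]])
            q=f["pose"][:3,:3].T@(W-f["pose"][:3,3]); q=f["mtx"]@(q/q[2])
            out+=[q[0]-((u+.5)/k-.5+o[0]),q[1]-((v+.5)/k-.5+o[1])]
    return np.array(out)
r=least_squares(res,[0.5,0.2,-0.2,0.],loss='soft_l1')
print(r.x,np.round(res(r.x).reshape(-1,2),1).tolist())
E
python3 fit.py
```

```text
[ 0.57347577  0.20920967 -0.27731663  0.38550606] [[0.3, -0.1], [0.6, 0.6], [-0.7, 0.6], [0.3, 0.6], [-0.3, 0.0], [-0.7, 0.2], [-0.5, -0.1], [0.2, 0.9], [-0.1, 0.2], [-1.3, -0.1], [-1.3, 3.0], [0.9, 0.8], [2.1, -0.7], [-0.6, 0.4], [-0.9, -0.9], [-0.2, -0.7], [-0.4, 0.1], [-0.1, 0.2]]
```

```bash
cat > h.py <<'E'
from plant import arm,kin,telemetry,imaging
import numpy as np
from scipy.spatial.transform import Rotation as R
X,Y,W,TH0=0.5735,0.2092,-0.2773,0.386
Rw=R.from_euler('z',W).as_matrix(); rad=np.deg2rad
def world(p): return np.array([X,Y,0])+Rw@np.array(p)*1e-3
def quat(a,sg):
    d=np.array([np.cos(a),0,-np.sin(a)]); n=np.array([np.sin(a),0,np.cos(a)])*sg
    M=Rw@np.column_stack([np.cross(n,d),n,d]); return np.roll(R.from_matrix(M).as_quat(),1)
def pose(th,a,off=20.5,L=22,sg=1,y=-79):
    d=np.array([np.cos(a),0,-np.sin(a)]); n=np.array([np.sin(a),0,np.cos(a)])
    p=np.array([-60*np.cos(th),y,80+60*np.sin(th)])-off*n+L*d
    return world(p),quat(a,sg)
E
python3 - <<'E'
from h import *
for sg in(1,-1):
  for th,a,off in[(22,50,60),(22,50,20),(60,50,20),(90,80,20),(90,90,20),(145,90,20)]:
    q=kin.inverse_kinematics(*pose(rad(th),rad(a),off,sg=sg)); print(sg,th,a,None if q is None else np.round(q,2))
E
```

```text
1 22 50 [ 0.46 -0.07  2.41 -1.1   0.5   1.65]
1 22 50 [ 0.4  -0.09  2.36 -0.99  0.5   1.48]
1 60 50 [ 0.35 -0.12  2.31 -0.87  0.52  1.31]
1 90 80 [ 0.15  0.06  1.95 -0.09  0.98  0.47]
1 90 90 [ 0.11  0.15  1.83 -0.    1.16  0.39]
1 145 90 [ 0.08  0.28  1.73 -0.    1.13  0.36]
-1 22 50 [ 0.46 -0.07  2.41 -1.1   0.5  -1.49]
-1 22 50 [ 0.4  -0.09  2.36 -0.99  0.5  -1.66]
-1 60 50 [ 0.35 -0.12  2.31 -0.87  0.52 -1.83]
-1 90 80 [ 0.15  0.06  1.95 -0.09  0.98 -2.67]
-1 90 90 None
-1 145 90 None
```

```bash
python3 - <<'E'
from h import *
import cv2
arm.set_gripper(0.0)
a=rad(50); t=rad(22)
p,q=pose(t,a,48,-110); arm.goto(p,q)
arm.servo_line(pose(t,a,48,22)[0],rate=.12)
print(telemetry.sense()["contact_force"])
for o in(30,24,20.5):
    arm.servo_line(pose(t,a,o)[0],rate=.05); s=telemetry.sense(); print(o,np.round(s["contact_force"],1))
for th in range(25,46,5):
    arm.servo_line(pose(rad(th),a)[0],rate=.06); print(th,np.round(telemetry.sense()["contact_force"],1))
print(s["time_s"],s["grip_width"])
f=imaging.grab_frame("scene")["pixels"][170:335,200:400,::-1]
g=imaging.grab_frame("top")["pixels"][90:255,140:340,::-1]
cv2.imwrite("pics/m1.png",np.hstack([cv2.resize(i,(400,330),interpolation=cv2.INTER_CUBIC) for i in(f,g)]))
E
```

```text
[-0.32585587 -1.13769933 -0.04042913]
30 [-0.2  0.7 -0.1]
24 [-0.5 -0.5 -0.4]
20.5 [-0.7 -0.4  0. ]
25 [-2.8  0.4 -0.5]
30 [-0.1  0.4 -0.4]
35 [-1.   0.4 -0. ]
40 [ 1.1 -0.7  0.3]
45 [ 0.1 -0.2  0.1]
6.125 -0.000843548290498107
```

View pics/m1.png

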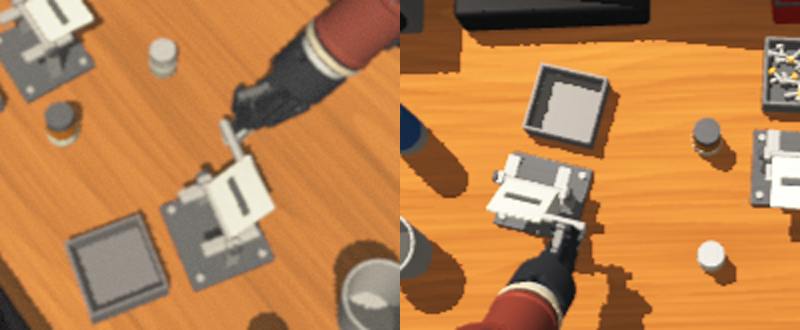

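The pin (left view about 232,140) rests on the fingertips, and the paddle is visibly lifted. I'll carry on over the top.

```bash
python3 - <<'E'
from h import *
import cv2
for th in range(52,151,7):
    a=np.interp(th,[50,95],[50,90]); p,q=pose(rad(th),rad(a))
    arm.servo_line(p,rot=q,rate=.06); s=telemetry.sense(); print(th,np.round(s["contact_force"],1),round(s["time_s"],1))
f=imaging.grab_frame("scene")["pixels"][170:335,200:400,::-1]
g=imaging.grab_frame("top")["pixels"][90:255,140:340,::-1]
cv2.imwrite("pics/m2.png",np.hstack([cv2.resize(i,(400,330),interpolation=cv2.INTER_CUBIC) for i in(f,g)]))
E
```

```text
52 [ 0.3 -0.2  0.1] 7.7
59 [0.6 0.  0.5] 8.1
66 [-0.7  0.1  0. ] 8.4
73 [-0.6  0.8 -0.5] 8.7
80 [-1.2  0.8 -0.9] 9.0
87 [-0.1  0.1  0.4] 9.2
94 [ 0.3  0.4 -0.5] 9.5
101 [0.1 0.1 0.2] 9.8
108 [ 0.3 -0.2 -0.4] 10.0
115 [ 0.  -0.5  0.3] 10.3
122 [-0.2 -0.5  0.1] 10.6
129 [ 0.1 -0.4  0.5] 10.9
136 [-0.5  0.1  0.3] 11.1
143 [ 0.3  0.3 -0. ] 11.4
150 [-0.3 -0.7  0.1] 11.7
```

View pics/m2.png

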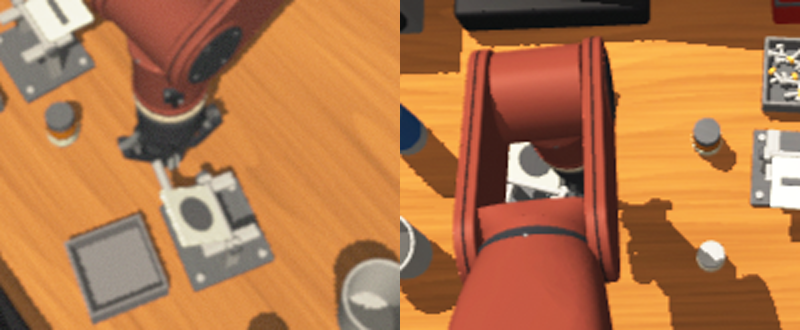

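The paddle is past vertical with its disc up (left view about 197,212). Next I'll back off, go above the pin and press it down.

```bash
python3 - <<'E'
from h import *
import cv2
g=lambda x,z,**k: arm.servo_line(world([x,-79,z]),**k)
g(18,100,rate=.06); g(18,165,rate=.12); g(56,165,rate=.12); 
hit=g(57,78,rate=.035,f_stop=9)
s=telemetry.sense(); print(hit,s["position"][2],np.round(s["contact_force"],1),s["time_s"])
g(57,170,rate=.12)
g(-40,260,rate=.2)
f=imaging.grab_frame("scene")["pixels"][170:335,200:400,::-1]
t=imaging.grab_frame("top")["pixels"][90:255,140:340,::-1]
cv2.imwrite("pics/m3.png",np.hstack([cv2.resize(i,(400,330),interpolation=cv2.INTER_CUBIC) for i in(f,t)]))
E
```

```text
True 0.08570489695245848 [-2.4 -0.3  6.1] 15.4083
```

View pics/m3.png

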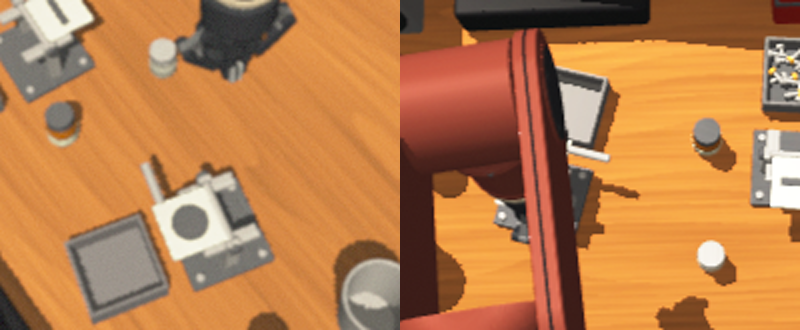

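The finger stopped firmly at 85.7 mm, which is the top of the pin when the paddle is level (86 mm). The picture shows the paddle flat with its disc up, the bystanders in place and the robot clear.

```bash
python3 -c "
from plant import arm
print(arm.job_done())"
```

```text
the job is handed in; nothing more can be done
None
```

The empty tray's paddle was swung over and pressed down level with its disc up, the items in view look undisturbed, the robot is clear, and the job is handed in (no verdict was returned).

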